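# Slide the tea light along the tray's rail into its corner pocket

## Robot

A 6-joint arm with a two-finger parallel gripper is mounted at the origin on a cart in front of the work surface, level with it; the furniture and walls round the work are solid. World frame = base frame: x ahead of the robot, y to its left, z up, the work surface at z = 0. Lengths are in mm, angles in degrees, forces in N, time in s.
With the tool pointing down it reaches from about 300 to 850 mm from the base axis. Payload 4.2 kg.
Tool frame: the origin (TCP) lies on the centre line of the jaws, within the pads' length; the fingertips stand 11 mm ahead of it and the grasp point (between the pads) lies 8 mm behind it; z points along the fingers, y is the line along which they close (so a half turn about z gives the same grasp; the last joint's range is limited). The gripper opens to 91 mm and grips with 3 to 60 N. Pads are 32 mm wide; open, the fingers measure 118 mm over their backs; the gripper's body (76 mm by 178 mm) begins 60 mm behind the grasp point.
Start: joints at [68.755, 18.312, 89.639, -0, 72.044, -1.146], TCP at [197.601, 539.996, 224.976] pointing down, gripper open.
Joint ranges: [-177.97, 177.97], [-48.28, 115.42], [12.27, 149.76], [-77.06, 257.06], [2.81, 150.46], [-146.56, 146.56]. Speed limits (degrees/s): [147.25, 147.25, 180, 180, 180, 180].

## Interface

Orientations are given as [roll, pitch, yaw] about the fixed x, y, z axes, in that order (R = Rz(yaw) Ry(pitch) Rx(roll)).
In Python, from workcell import env, grab_frame, camera_model, models gives the robot as it stands.
- The arm moves only by the shell command python3 -m crank 'ROWS' [FORCE]. ROWS is text: rows parted by semicolons, each of 7 numbers parted by spaces: the closure, from -1 (fully open) to 1 (shut), so that 0 is half open, then the shift along the tool's x, y, z in mm, then the turn, a rotation vector about the tool's x, y, z in degrees. A call has 1 to 10 rows; each row shifts and turns the commanded pose from where the row before left it, along the tool's axes as they then stand; what a row does not reach is not made up. A row lasts 1/8 s, in which the tool goes at most 62.5 mm and 10.7 degrees, less where a joint would pass 70% of its speed; a pose out of reach is approached as far as the arm can. A call is refused whole if a number of a shift passes 62.5 or a number of a turn 10.7, either way. A call with a gripper value outside its range is refused whole. The fingers move at their own pace and stop on an object; FORCE is the grip in N (left out, the last holds). Time passes only in rows, so rows that do not move let the fingers close. It gives the time, the measured TCP pose, the force, the opening and the grip force at its end, in the units of the state.
- env.state(): the state, without advancing time (a new reading comes with each control period).
- grab_frame(name): name is "scene" or "top" or "wrist"; returns the picture (480x640x3 uint8, blue, green, red); there is no depth.
- camera_model(name): a dict with "K" (3x3 intrinsics, pixels), "k1" (the pictures are not rectified: a ray, as slopes to the right and down, at radius r is drawn at 1 + k1 r^2 times it, then the intrinsics apply), "R" (3x3) and "t" (3): a world point X has camera coordinates R X + t; the wrist camera has in their place "mount" (4x4, takes a point from camera to tool coordinates, whose origin is the TCP and whose axes are the flange's). Camera axes: x right, y down, z forward; pixel columns grow to the right and rows downward; lengths in mm; the calibration is good to about 2 mm. A picture is of the moment at which its call begins: read the wrist's pose just before it. camera_model takes no time and is no camera call.
- env.job_done(): hands the job in; it is judged then, once.
Trained networks look in the newest picture that a camera, given by its name, has taken for a name from the list of things; names that differ only in an ending like _2 or _b are one class to them, and where a whole thing is asked for, a point or a joint stands for the part that bears it (a point fixed in the world has none). Each returns a list of dicts, best first, with "p" (0 to 1); they miss things now and then, are a little off and sometimes report something else, mostly with a low value. They report only what shows in the picture. A call takes as long as a camera call. They do not tell look-alikes from the thing itself.
- models.search_frame(name, camera): "point" ([x, y, z] in mm, in world coordinates, good to about 4 mm: the middle of the surface that is visible of it).
The state is a dict: "time_s": time; "qpos": joint angles; "qvel": joint speeds; "effort": joint torques, N m; "ee_pos": TCP position; "ee_rot": TCP orientation; "force": force on the tool from outside, world axes, zero at the start; "torque": the same for the moment, N m; "gripper_width": finger opening in mm; "gripper_force": force on a finger pad.
Only numpy, scipy, OpenCV 4.12 (cv2) and the standard library are available. Lean on these libraries where they do the work, as an engineer would, in place of code of your own. Each camera call takes 0.05 s, during which the arm holds its last target. There are 200 camera calls.

## Task

Without pinching it or picking it up, gently push the tea light with the fingertips straight back across the grey tray until it rests against the dark back rail, then slide it along the rail until it is fully home in the corner pocket that has the brass pad (not the black rubber one). Do not lift or tip the tea light, leave the cup and the kitchen timer where they stand, and finish clear of everything.

Things in the scene. Friction and masses are not known exactly. Their poses are not given: they have to be found in the camera images.
- tray: Fixed candle tray of grey laminate with dark wood edges, 180 (x) x 320 (y) mm; origin under its centre, on the worktop. Flat grey floor at z = 12 mm, no wall at the front (-x). A dark straight rail runs along the whole back edge (+x): inner face at x = 78 mm, top at z = 27 mm. A corner pocket at each end of the rail is open only along the rail (see the pocket points).
- pocket_left (a point): Floor point of the tray's +y pocket, at tray x = 59, y = 131, z = 12 mm: the centre of a tea light that is home, touching rail and end wall (wall inner face y = 150, x 25 to 81, top z = 27 mm). A short lip parallel to the rail (inner face x = 35, outer x = 27, y 130 to 150, top z = 25 mm) leaves a 43 mm wide way in along the rail.
- pocket_right (a point): The same point of the mirror-image pocket at the tray's -y end: tray x = 59, y = -131, z = 12 mm.
- tea_light: Loose tea light candle in a thin metal cup with pale green wax, a disc 38 mm in diameter and 15 mm tall, 20 g or so, sliding easily on the tray and along its rail (friction about 0.35); origin at the centre of its underside, z up. It starts standing in the middle part of the tray, in front of the rail.
- brass_pad: Shiny yellow brass disc, 36 mm across, inlaid practically flush in the floor of one of the two pockets (left or right varies); origin at its centre, which is where the tea light's centre is when home.
- rubber_pad: Matt black rubber disc, 36 mm across, inlaid practically flush in the floor of the other pocket; origin at its centre. Wrong pocket.
- espresso_cup: Small green and white espresso cup, loose, 64 mm across, 89 mm with its handle, 48 mm tall, standing on the tray near one front corner; origin at the centre of its underside. To be left alone.
- egg_timer: Round black and white kitchen timer, loose, 64 mm across, 57 mm tall, standing on the tray near the other front corner; origin at the centre of its underside. To be left alone.
Things that resemble listed ones, but are neither listed nor needed, are in the scene too. Of the things like the tea_light, leave any that is orange or turquoise; of the rest the larger one is meant.

How it is judged (in metres and radians):
On the way, in this order (a step that is already met when the one before it is completed fails the run):
1. the tea light rests against the back rail (within 6 mm), still well outside both pockets (its centre within 90 mm of the rail's middle) (x of tea_light in the frame of tray above 0.053 m and y of tea_light in the frame of tray between -0.09 and 0.09 m), for 0.1 s.
2. the tea light is home in the pocket with the brass pad (centre within 7 mm of the pad's) (horizontal distance between tea_light and brass_pad below 0.007 m and z of tea_light in the frame of tray below 0.016 m and angle between tea_light's own z axis and vertical below 0.1 rad), for 0.2 s.
At the end, for the whole second after the job is handed in: The tea light stands flat and at rest on the tray floor in the pocket with the brass pad, its centre within 7 mm of the pad's centre in plan (all of step 2 and linear speed of tea_light below 0.01 m/s); the robot touches nothing.
It fails at once if the tea light is lifted (underside more than 8 mm above the tray floor) (z of tea_light in the frame of tray above 0.02 m).
It fails at once if the fingers pinch or press the tea light with more than 30 N (contact force between the fingers and tea_light above 30 N).
It fails at once if the tea light is tipped by more than 0.35 rad (angle between tea_light's own z axis and vertical above 0.35 rad).
It fails at once if the tea light is more than 12 mm off the rail while over 90 mm from the rail's middle (not (y of tea_light in the frame of tray between -0.09 and 0.09 m) and x of tea_light in the frame of tray below 0.047 m).
It fails at once if the cup or the timer is moved by more than 15 mm (distance of any of espresso_cup, egg_timer from where it was at the start of the episode above 0.015 m).
It also fails if it takes over 48 s, if anything falls off the work surface, if the arm or the gripper's body presses on something with over 40 N, if the wrist force passes 120 N, or if a joint passes its speed limit or range.

## Working session

There is one attempt and no reset: what is moved stays moved. The work goes in short steps, Python scripts to look and compute and a shell command to move; the robot and the scene stay as the last step left them, time stands still between calls to the robot, and variables do not carry over. Pictures are saved under pics/ and viewed, at most 11 in all, crops included, and the job is handed in when it is done.

```bash
mkdir -p pics; cat > h.py <<'E'
import numpy as np,cv2
from workcell import env,grab_frame,camera_model,models
def px2w(cam,u,v,z):
    m=camera_model(cam);K=np.array(m['K']);R=np.array(m['R']);t=np.array(m['t'])
    p=cv2.undistortPoints(np.array([[[u,v]]],float),K,np.array([m['k1'],0,0,0.]))[0,0]
    d=R.T@np.array([p[0],p[1],1]);o=-R.T@t
    return o+d*(z-o[2])/d[2]
def w2px(cam,X):
    m=camera_model(cam);K=np.array(m['K']);R=np.array(m['R']);t=np.array(m['t'])
    c=R@np.array(X,float)+t;s=c[:2]/c[2];s=s*(1+m['k1']*(s@s));return (K@[s[0],s[1],1])[:2]
E
python3 - <<'E'
from h import *
cv2.imwrite('pics/top.png',grab_frame('top'));cv2.imwrite('pics/scene.png',grab_frame('scene'))
for c in('top',):
  for n in('tray','tea_light','brass_pad','rubber_pad','espresso_cup','egg_timer','pocket_left'):
    try:
      print(c,n,[(np.round(d['point']).tolist(),round(d['p'],2),np.round(w2px(c,d['point'])).tolist()) for d in models.search_frame(n,c)][:5])
    except Exception as e: print(n,e)
s=env.state();print(s['time_s'],s['ee_pos'],s['ee_rot'])
E
```

```text
top tray [([529.0, 24.0, 8.0], 0.66, [316.0, 248.0])]
top tea_light [([709.0, 26.0, 7.0], 0.85, [317.0, 144.0]), ([347.0, 98.0, 7.0], 0.72, [267.0, 360.0]), ([347.0, -38.0, 5.0], 0.61, [352.0, 361.0]), ([494.0, 16.0, 20.0], 0.56, [320.0, 269.0]), ([543.0, -124.0, 12.0], 0.24, [405.0, 241.0])]
top brass_pad [([602.0, 131.0, 12.0], 0.55, [252.0, 204.0])]
top rubber_pad [([546.0, -121.0, 13.0], 0.9, [403.0, 239.0]), ([523.0, 20.0, 13.0], 0.53, [318.0, 252.0])]
top espresso_cup [([445.0, -103.0, 38.0], 0.57, [395.0, 300.0])]
top egg_timer [([490.0, 142.0, 61.0], 0.69, [238.0, 268.0])]
top pocket_left [([525.0, 19.0, 12.0], 0.67, [319.0, 251.0])]
0.45 [197.59205731 539.96726885 224.91772521] [-1.79997755e+02  2.07123952e-03  1.59902364e+02]
```

View pics/top.png

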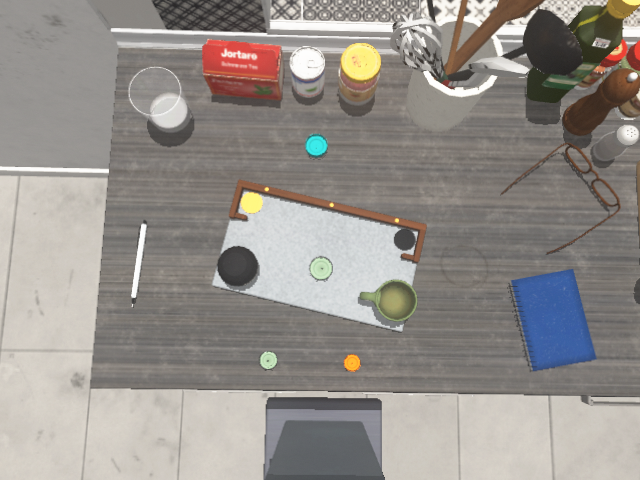

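View pics/scene.png

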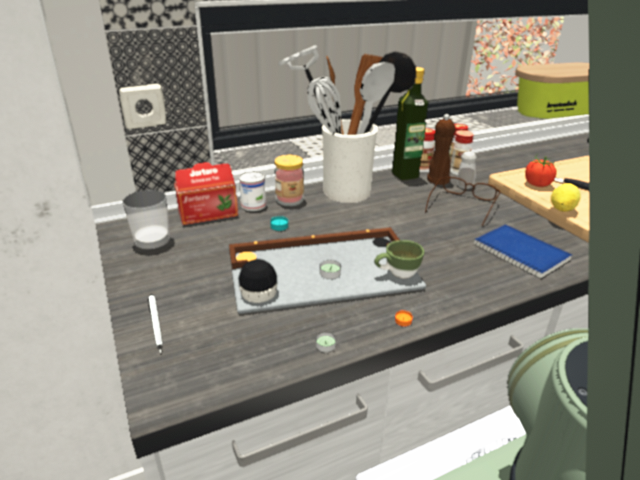

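The top view shows the large green tea light at (320,268) on the tray. The brass pad is in the left (+y) pocket at (252,203) and the rubber pad at (404,239). The timer is at (238,266) and the cup at (396,300), with its handle at (365,297). Next I refine the poses in an enlarged crop with colour centroids.

```bash
python3 - <<'E'
from h import *
im=cv2.imread('pics/top.png');hsv=cv2.cvtColor(im,cv2.COLOR_BGR2HSV)
def cen(m,x0,x1,y0,y1):
    s=np.zeros_like(m);s[y0:y1,x0:x1]=m[y0:y1,x0:x1];ys,xs=np.nonzero(s);return xs.mean(),ys.mean(),len(xs),xs.min(),xs.max(),ys.min(),ys.max()
b=cen(cv2.inRange(hsv,(18,120,120),(35,255,255)),238,266,192,220)
k=cen(cv2.inRange(hsv,(0,0,0),(179,120,60)),390,414,228,250)
g=cen(cv2.inRange(hsv,(35,40,80),(85,255,255)),305,335,255,282)
print(b,k,g)
B=px2w('top',*b[:2],12);Kk=px2w('top',*k[:2],12);G=px2w('top',*g[:2],25)
yv=(B-Kk)[:2];L=np.linalg.norm(yv);yv/=L;xv=np.array([yv[1],-yv[0]]);O=(B+Kk)[:2]/2-59*xv
yaw=np.degrees(np.arctan2(xv[1],xv[0]));print('L',L,'B',B,'K',Kk,'O',O,'yaw',yaw)
print('tea',G,(G[:2]-O)@xv,(G[:2]-O)@yv)
T=lambda x,y,z:[*(O+x*xv+y*yv),z]
print('handle',[px2w('top',360,297,z) for z in(35,55)])
big=cv2.resize(im[170:340,205:435],None,fx=3.4,fy=3.4,interpolation=cv2.INTER_CUBIC)
def dr(P,c):
    q=[((w2px('top',p)-[205,170]+.5)*3.4).astype(int) for p in P];cv2.polylines(big,[np.array(q)],True,c,1)
dr([T(78,-150,27),T(78,150,27),T(25,150,27),T(25,-150,27)],(0,0,255))
dr([T(-90,-160,12),T(-90,160,12),T(90,160,12),T(90,-160,12)],(255,0,0))
for c,z in((G[:2],27),(G[:2],12),(B[:2],12),(Kk[:2],12)):
    dr([[c[0]+19*np.cos(a),c[1]+19*np.sin(a),z] for a in np.linspace(0,6.28,40)],(255,0,255))
cv2.imwrite('pics/crop.png',big)
E
```

```text
(np.float64(250.8719512195122), np.float64(202.09756097560975), 328, np.int64(240), np.int64(261), np.int64(192), np.int64(212)) (np.float64(407.0), np.float64(230.0), 1, np.int64(407), np.int64(407), np.int64(230), np.int64(230)) (np.float64(321.1322314049587), np.float64(267.6735537190083), 242, np.int64(310), np.int64(331), np.int64(258), np.int64(278))
L 264.53563788750665 B [604.51643975 133.71460546  12.        ] K [ 562.30438694 -127.43141942   12.        ] O [525.16640664  12.55624557] yaw -9.18196054958159
tea [495.45644877  14.32235861  25.        ] -29.611090272301045 -2.9973462767532797
handle [array([448.9061514 , -48.23714222,  35.        ]), array([448.01336991, -46.74957252,  55.        ])]
```

View pics/crop.png

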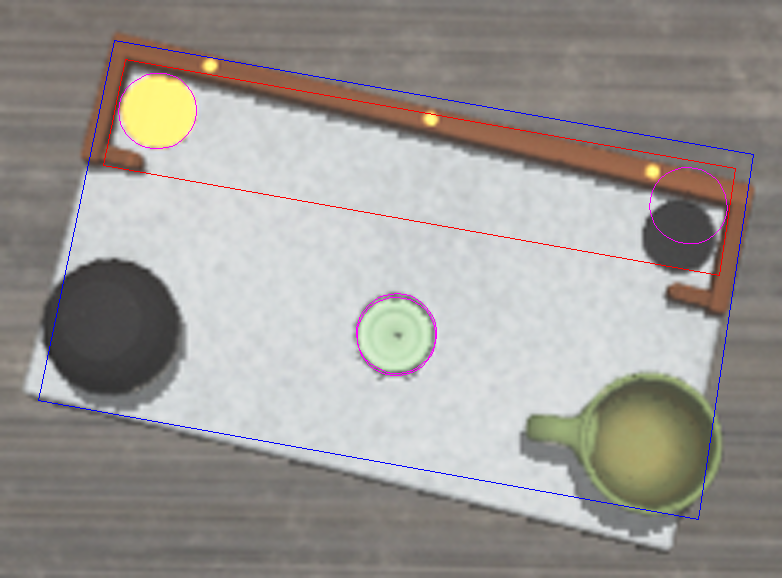

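The brass and tea-light fits are good. The rubber threshold missed, and its true centre is crop (679,236), which is image (404.2,238.9). I'll redo the tray frame with that.

```bash
cat >> h.py <<'E'
B=px2w('top',250.9,202.3,12);Kk=px2w('top',404.2,238.9,12)
yv=(B-Kk)[:2];L=np.linalg.norm(yv);yv=yv/L;xv=np.array([yv[1],-yv[0]]);O=(B+Kk)[:2]/2-59*xv
YAW=np.degrees(np.arctan2(xv[1],xv[0]))
from scipy.spatial.transform import Rotation as Ro
def tr(p): d=np.array(p[:2])-O;return np.array([d@xv,d@yv])
def go(x,y,tipz,yawoff=0):
    "tool-axes shift & turn from now to tray x,y, fingertip z, tool yaw = tray yaw+180+off"
    s=env.state();p=np.array(s['ee_pos']);R=Ro.from_euler('xyz',s['ee_rot'],degrees=True)
    Rt=Ro.from_euler('xyz',[180,0,YAW+180+yawoff],degrees=True)
    X=np.array([*(O+x*xv+y*yv),tipz+11])
    print('t',round(s['time_s'],2),'tray',tr(p).round(1),'tip z',round(p[2]-11,1),'yaw-off',round(s['ee_rot'][2]-YAW-180,1),'w',round(s['gripper_width'],1),'F',np.round(s['force'],1))
    print('shift now-axes',R.inv().apply(X-p).round(1),'shift new-axes',Rt.inv().apply(X-p).round(1),'turn',(R.inv()*Rt).as_rotvec(degrees=True).round(1))
E
python3 - <<'E'
from h import *
print(L,B,Kk,O,YAW);G=px2w('top',321.1,267.7,25);print(G,tr(G))
for n,p in(('handle',px2w('top',360,297,45)),('timer',[490,142]),('cup',[445,-103])):print(n,tr(p))
x,y=tr(G);go(x-19-16-15,y,100);go(x-19-16-10,y,16)
E
```

```text
262.5909256458617 [604.17184129 133.65453976  12.        ] [ 547.21467122 -122.68483491   12.        ] [518.09788022  18.28222166] -12.527287878380548
[495.4125725   14.37368706  25.        ] [-21.29745539  -8.73603016]
handle [-53.71320867 -79.31447352]
timer [-54.26389946 114.67784775]
cup [ -45.05095807 -134.25009706]
t 0.45 tray [-426.   439.7] tip z 213.9 yaw-off -7.6 w 91.2 F [-0.  -0.3  0.4]
shift now-axes [-410.7 -397.8  113.9] shift new-axes [-354.7 -448.5  113.9] turn [-0.   0.  -7.6]
t 0.45 tray [-426.   439.7] tip z 213.9 yaw-off -7.6 w 91.2 F [-0.  -0.3  0.4]
shift now-axes [-415.7 -397.2  197.9] shift new-axes [-359.7 -448.5  197.9] turn [-0.   0.  -7.6]
```

```bash
python3 -m crank '0.47 0 0 0 0 0 -7.6;0.47 -38 -48 6 0 0 0;0.47 -38 -48 6 0 0 0;0.47 -38 -48 6 0 0 0;0.47 -38 -48 6 0 0 0;0.47 -38 -48 6 0 0 0;0.47 -38 -48 6 0 0 0;0.47 -38 -48 6 0 0 0;0.47 -38 -48 6 0 0 0;0.47 0 0 0 0 0 0' 10
python3 -c "
from h import *
go(-71,-8.7,60);go(-71,-8.7,17)"
```

```text
time_s: 1.7
ee_pos: [412.5, 96.0, 176.8]
ee_rot: [-180.0, 0.0, 167.1]
force: [0.1, 0.2, 0.3]
gripper_width: 24.2
gripper_force: 0.0
t 1.7 tray [-119.9   52.9] tip z 165.8 yaw-off -0.4 w 24.2 F [0.1 0.2 0.3]
shift now-axes [-49.3 -61.2 105.8] shift new-axes [-48.9 -61.6 105.8] turn [-0.   0.  -0.4]
t 1.7 tray [-119.9   52.9] tip z 165.8 yaw-off -0.4 w 24.2 F [0.1 0.2 0.3]
shift now-axes [-49.3 -61.2 148.8] shift new-axes [-48.9 -61.6 148.8] turn [-0.   0.  -0.4]
```

```bash
python3 -m crank '0.47 0 0 0 0 0 -0.4;0.47 -24.5 -31 0 0 0 0;0.47 -24.5 -31 30 0 0 0;0.47 0 0 40 0 0 0;0.47 0 0 36 0 0 0;0.47 0 0 0 0 0 0'
python3 -c "
from h import *
go(-71,-8.7,17)
cv2.imwrite('pics/w1.png',grab_frame('wrist'))"
```

```text
time_s: 2.45
ee_pos: [444.0, 30.0, 69.3]
ee_rot: [-179.9, -0.3, 168.1]
force: [0.6, 0.4, 0.4]
gripper_width: 24.4
gripper_force: 0.0
t 2.45 tray [-74.9  -4.7] tip z 58.3 yaw-off 0.6 w 24.4 F [0.6 0.4 0.4]
shift now-axes [-4.1 -4.  41.3] shift new-axes [-3.9 -4.  41.3] turn [-0.1 -0.3  0.6]
```

View pics/w1.png

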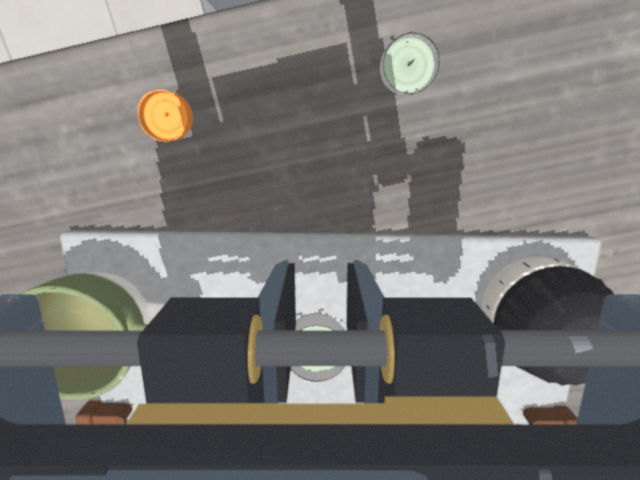

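The wrist view looks back toward the robot. The tea light, at (317,348), is centred between the fingers and lies ahead of them on the rail side. Descending now.

```bash
python3 -m crank '0.47 2 -4 20 0 0 0;0.47 0 0 15 0 0 0;0.47 0 0 5 0 0 0;0.47 0 0 0 0 0 0'
python3 -c "
from h import *
go(-71,-8.7,17)"
```

```text
time_s: 3.0
ee_pos: [444.2, 25.5, 31.9]
ee_rot: [180.0, 0.1, 168.0]
force: [-0.2, -0.2, -0.4]
gripper_width: 24.1
gripper_force: 0.0
t 3.0 tray [-73.7  -9. ] tip z 20.9 yaw-off 0.5 w 24.1 F [-0.2 -0.2 -0.4]
shift now-axes [-2.7  0.3  3.9] shift new-axes [-2.7  0.3  3.9] turn [0.  0.1 0.5]
```

```bash
python3 -m crank '0.47 -5 0 3 0 0 0.5;0.47 -8 0 0 0 0 0;0.47 -8 0 0 0 0 0;0.47 -8 0 0 0 0 0;0.47 -8 0 0 0 0 0;0.47 -8 0 0 0 0 0;0.47 -8 0 0 0 0 0;0.47 -8 0 0 0 0 0;0.47 -8 0 0 0 0 0;0.47 0 0 0 0 0 0'
python3 -c "
from h import *
go(28,-8.7,17);cv2.imwrite('pics/t2.png',cv2.resize(grab_frame('top')[170:340,205:435],None,fx=3.4,fy=3.4));cv2.imwrite('pics/s2.png',cv2.resize(grab_frame('scene')[210:330,210:450],None,fx=3.3,fy=3.3))"
```

```text
time_s: 4.25
ee_pos: [511.5, 9.8, 27.9]
ee_rot: [180.0, 0.0, 167.4]
force: [0.1, 0.1, 0.3]
gripper_width: 24.5
gripper_force: 0.0
t 4.25 tray [-4.6 -9.7] tip z 16.9 yaw-off -0.1 w 24.5 F [0.1 0.1 0.3]
shift now-axes [-32.6   1.1  -0. ] shift new-axes [-32.6   1.   -0.1] turn [ 0.   0.  -0.1]
```

View pics/s2.png

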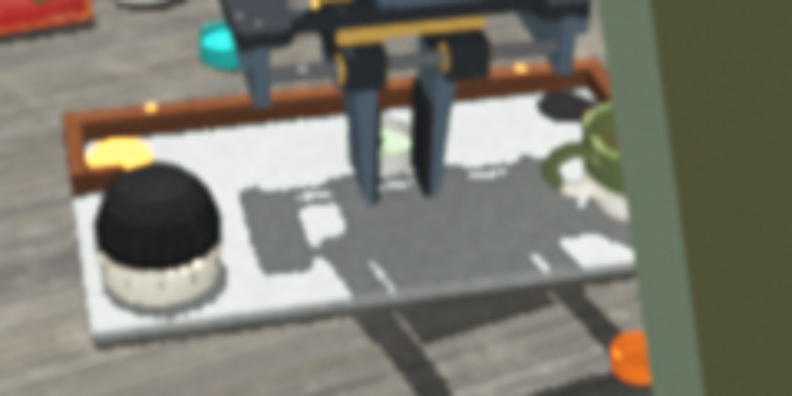

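The scene view shows the tea light at crop (395,140), cradled ahead of the fingers, with the rail beyond. I'll keep pushing.

```bash
python3 -m crank '0.47 -8 0 0 0 0 0;0.47 -8 0 0 0 0 0;0.47 -7 0 0 0 0 0;0.47 -3 0 0 0 0 0;0.47 -2 0 0 0 0 0;0.47 0 0 0 0 0 0'
python3 -c "
from h import *
go(28,-8.7,17)"
python3 -m crank '0.47 -1.5 0 0 0 0 0;0.47 0 0 0 0 0 0'
python3 -m crank '0.47 -1.5 0 0 0 0 0;0.47 0 0 0 0 0 0'
```

```text
time_s: 5.1
ee_pos: [538.0, 3.8, 27.9]
ee_rot: [180.0, -0.0, 167.4]
force: [-0.7, -0.5, 0.0]
gripper_width: 24.2
gripper_force: 0.0
t 5.1 tray [22.6 -9.8] tip z 16.9 yaw-off -0.1 w 24.2 F [-0.7 -0.5  0. ]
shift now-axes [-5.4  1.1 -0.1] shift new-axes [-5.4  1.1 -0.1] turn [ 0.  -0.  -0.1]
time_s: 5.35
ee_pos: [539.6, 3.5, 28.0]
ee_rot: [180.0, 0.0, 167.4]
force: [-0.5, -0.4, -0.4]
gripper_width: 24.1
gripper_force: 0.0
time_s: 5.6
ee_pos: [541.2, 3.2, 28.0]
ee_rot: [180.0, 0.0, 167.4]
force: [0.4, -0.2, 0.4]
gripper_width: 24.0
gripper_force: 0.0
```

```bash
python3 -m crank '0.47 -1.5 0 0 0 0 0;0.47 0 0 0 0 0 0' | grep -E 'pos|force:'
python3 -m crank '0.47 -1 0 0 0 0 0;0.47 0 0 0 0 0 0'| grep -E 'pos|force:'
python3 -c "
from h import *
go(28,-8.7,17);cv2.imwrite('pics/w3.png',grab_frame('wrist'))"
```

```text
ee_pos: [542.7, 2.8, 28.0]
force: [-0.3, 0.2, -0.2]
gripper_force: 0.0
ee_pos: [543.5, 2.6, 27.9]
force: [0.0, 0.3, -0.7]
gripper_force: 0.0
t 6.1 tray [28.2 -9.8] tip z 16.9 yaw-off -0.1 w 24.1 F [ 0.   0.3 -0.7]
shift now-axes [ 0.2  1.1 -0.1] shift new-axes [ 0.2  1.1 -0.1] turn [ 0.   0.  -0.1]
```

View pics/w3.png

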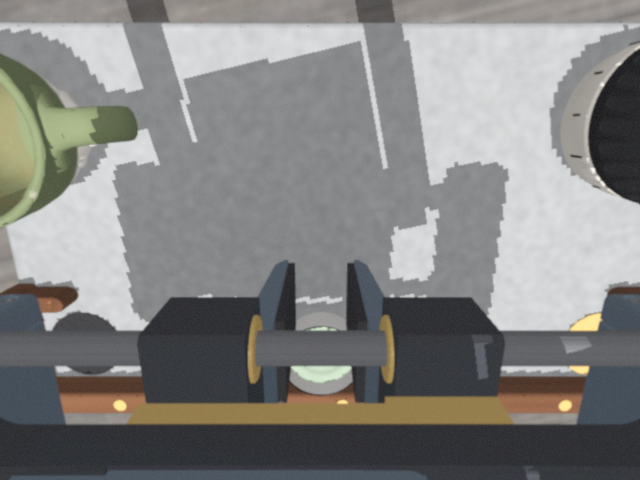

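The tea light at (322,348) is seated in the gap and nearly at the rail (brown strip around row 395), with no contact force yet. I'll continue in small steps.

```bash
python3 -m crank '0.47 -1 0 0 0 0 0;0.47 0 0 0 0 0 0' | grep -E 'pos|force:'
python3 -m crank '0.47 -1 0 0 0 0 0;0.47 0 0 0 0 0 0'| grep -E 'pos|force:'
python3 -m crank '0.47 -1 0 0 0 0 0;0.47 0 0 0 0 0 0'| grep -E 'pos|force:'
```

```text
ee_pos: [544.1, 2.5, 27.8]
force: [-0.5, 0.3, 0.1]
gripper_force: 0.5
ee_pos: [544.5, 2.3, 27.7]
force: [-2.8, 2.0, 0.8]
gripper_force: 1.7
ee_pos: [544.7, 2.3, 27.7]
force: [-6.2, 1.5, 2.3]
gripper_force: 2.9
```

Resting against the rail at about 6 N. Now I retreat, lift, close the fingers and move to the −y side with an 8° tilt.

```bash
python3 -m crank '0.47 10 0 0 0 0 0;0.47 20 0 0 0 0 0;0.47 10 0 0 0 0 0;0.47 0 0 -20 0 0 0;0.47 0 0 -20 0 0 0;1 0 -20 0 0 0 8;1 0 -25 0 0 0 0;1 0 0 0 0 0 0;1 0 0 0 0 0 0' 10
python3 -c "
from h import *
go(54,-56,45,-8);go(54,-56,17,-8);cv2.imwrite('pics/t4.png',cv2.resize(grab_frame('top')[170:340,205:435],None,fx=3.4,fy=3.4))"
```

```text
time_s: 8.02
ee_pos: [494.8, -32.0, 68.1]
ee_rot: [180.0, 0.1, 159.4]
force: [0.2, 0.2, -0.2]
gripper_width: 0.3
gripper_force: 0.0
t 8.03 tray [-11.8 -54.1] tip z 57.1 yaw-off -8.1 w 0.3 F [ 0.2  0.2 -0.2]
shift now-axes [-65.4   7.4  12.2] shift new-axes [-65.4   7.3  12.1] turn [ 0.   0.1 -0.1]
t 8.03 tray [-11.8 -54.1] tip z 57.1 yaw-off -8.1 w 0.3 F [ 0.2  0.2 -0.2]
shift now-axes [-65.3   7.4  40.2] shift new-axes [-65.4   7.3  40.1] turn [ 0.   0.1 -0.1]
```

View pics/t4.png

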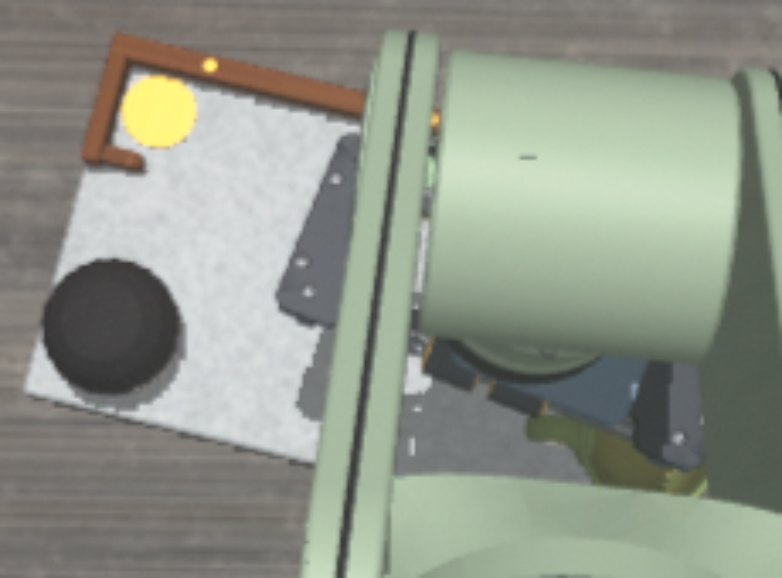

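The arm hides most of the tea light; a green edge at (430,170) shows it at the rail. The brass pocket is free.

```bash
python3 -m crank '1 -33 3.7 0 0 0 0;1 -32 3.7 0 0 0 0;1 0 0 0 0 0 0;1 0 0 20 0 0 0;1 0 0 15 0 0 0;1 0 0 0 0 0 0'
python3 -c "
from h import *
go(54,-56,17,-8)"
```

```text
time_s: 8.82
ee_pos: [556.2, -47.6, 31.7]
ee_rot: [-180.0, -0.2, 159.4]
force: [-0.2, 1.0, -0.4]
gripper_width: 0.5
gripper_force: 0.0
t 8.82 tray [ 51.4 -56.1] tip z 20.7 yaw-off -8.0 w 0.5 F [-0.2  1.  -0.4]
shift now-axes [-2.5  0.5  3.7] shift new-axes [-2.5  0.5  3.7] turn [-0.  -0.2 -0. ]
```

```bash
python3 -m crank '1 -2 0 3.5 0 0 0;1 1.1 7.9 0 0 0 0;1 1.1 7.9 0 0 0 0;1 1.1 7.9 0 0 0 0;1 1.1 7.9 0 0 0 0;1 1.1 7.9 0 0 0 0;1 1.1 7.9 0 0 0 0;1 1.1 7.9 0 0 0 0;1 0 0 0 0 0 0'
python3 -c "
from h import *
go(54,99,17,-8);s=env.state();cv2.imwrite('pics/w5.png',grab_frame('wrist'))"
```

```text
time_s: 9.95
ee_pos: [571.9, 6.2, 29.4]
ee_rot: [180.0, 0.0, 159.5]
force: [-0.1, -0.2, -0.0]
gripper_width: 0.4
gripper_force: 0.0
t 9.95 tray [55.1 -0.1] tip z 18.4 yaw-off -8.0 w 0.4 F [-0.1 -0.2 -0. ]
shift now-axes [15.  98.   1.4] shift new-axes [14.9 98.   1.4] turn [ 0.  0. -0.]
```

View pics/w5.png

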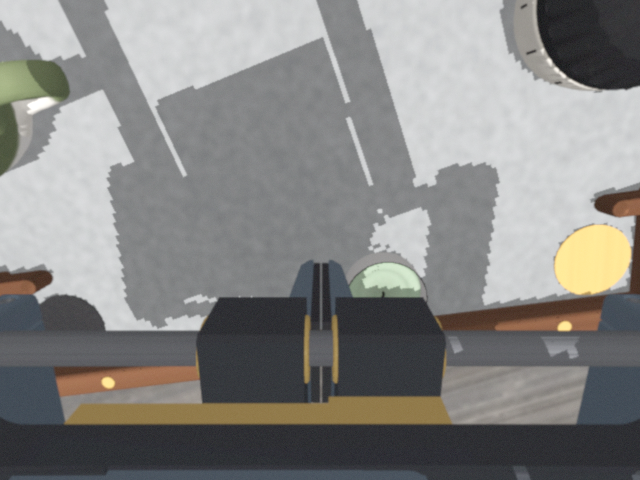

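The tea light at (386,290) is on the leading side of the fingertips and along the rail. I'll continue sliding.

```bash
python3 -m crank '1 1.1 7.9 0 0 0 0;1 1.1 7.9 0 0 0 0;1 1.1 7.9 0 0 0 0;1 1.1 7.9 0 0 0 0;1 1.1 7.9 0 0 0 0;1 1 6 0 0 0 0;1 0 0 0 0 0 0'
cat >> h.py <<'E'
def wpx(u,v,z,s):
    m=camera_model('wrist');M=np.array(m['mount']);R=Ro.from_euler('xyz',s['ee_rot'],degrees=True).as_matrix()
    p=cv2.undistortPoints(np.array([[[u,v]]],float),np.array(m['K']),np.array([m['k1'],0,0,0.]))[0,0]
    o=np.array(s['ee_pos'])+R@M[:3,3];d=R@M[:3,:3]@np.array([p[0],p[1],1]);return o+d*(z-o[2])/d[2]
E
python3 -c "
from h import *
go(54,99,17,-8);s=env.state();im=grab_frame('wrist');cv2.imwrite('pics/w6.png',im)
h=cv2.cvtColor(im,cv2.COLOR_BGR2HSV)
m=cv2.inRange(h,(18,120,120),(35,255,255));m[:150]=0;m[330:]=0
n,l,st,c=cv2.connectedComponentsWithStats(m);i=1+st[1:,4].argmax();print('brass',st[i],c[i],tr(wpx(*c[i],12,s)))
for u,v,z in((386,248,27),(386,252,27),(428,292,27)):print(tr(wpx(u,v,z,s)))
"
```

```text
time_s: 10.88
ee_pos: [581.8, 50.9, 29.4]
ee_rot: [180.0, 0.0, 159.4]
force: [0.0, -0.4, 0.7]
gripper_width: 0.6
gripper_force: 0.0
t 10.88 tray [55.1 45.7] tip z 18.4 yaw-off -8.0 w 0.6 F [ 0.  -0.4  0.7]
shift now-axes [ 8.5 52.6  1.5] shift new-axes [ 8.5 52.6  1.4] turn [ 0.  0. -0.]
brass [ 460  240   33   64 1248] [475.88621795 271.51362179] [ 55.03555391 121.64436735]
[31.53858262 77.37261551]
[33.38998585 77.19840013]
[55.21409753 94.30388411]
```

View pics/w6.png

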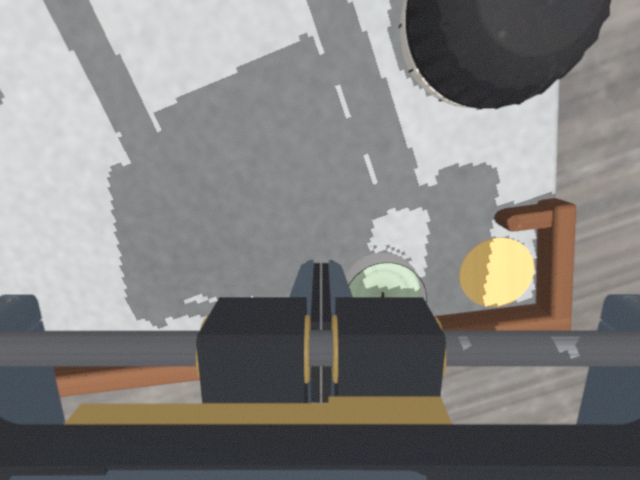

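The tea light (386,291) stays tight on the rail, and the brass pocket (498,272) is directly ahead. I'll take it to just short of home, then go gently.

```bash
python3 -m crank '1 1.1 7.9 0 0 0 0;1 1.1 7.9 0 0 0 0;1 1.1 7.9 0 0 0 0;1 1.1 7.9 0 0 0 0;1 0.8 6 0 0 0 0;1 0.7 5 0 0 0 0;1 0.4 3 0 0 0 0;1 0 0 0 0 0 0'
python3 -c "
from h import *
go(54,99,17,-8)"
python3 -m crank '1 0.2 1.5 0 0 0 0;1 0 0 0 0 0 0'| grep -E 'pos|force:'
python3 -m crank '1 0.2 1.5 0 0 0 0;1 0 0 0 0 0 0'| grep -E 'pos|force:'
```

```text
time_s: 11.92
ee_pos: [591.8, 95.5, 29.4]
ee_rot: [180.0, -0.0, 159.4]
force: [-0.2, 0.1, -1.1]
gripper_width: 0.6
gripper_force: 0.0
t 11.93 tray [55.2 91.4] tip z 18.4 yaw-off -8.1 w 0.6 F [-0.2  0.1 -1.1]
shift now-axes [2.3 7.3 1.4] shift new-axes [2.3 7.4 1.4] turn [ 0.  -0.  -0.1]
ee_pos: [592.2, 96.8, 29.4]
force: [0.1, 0.5, -0.6]
gripper_force: 0.0
ee_pos: [592.5, 98.4, 29.5]
force: [0.0, -0.7, -0.2]
gripper_force: 0.0
```

```bash
for i in 1; do :; done; python3 -m crank '1 0.2 1.5 0 0 0 0;1 0 0 0 0 0 0'| grep -E 'pos|force:'
python3 -m crank '1 0.2 1.5 0 0 0 0;1 0 0 0 0 0 0'| grep -E 'pos|force:'
python3 -m crank '1 0.1 1 0 0 0 0;1 0 0 0 0 0 0'| grep -E 'pos|force:'
```

```text
ee_pos: [592.9, 99.9, 29.5]
force: [-0.9, -0.0, 0.3]
gripper_force: 0.0
ee_pos: [593.2, 101.4, 29.4]
force: [1.1, 0.3, -0.8]
gripper_force: 0.0
ee_pos: [593.5, 102.3, 29.4]
force: [0.4, -0.2, -1.4]
gripper_force: 0.0
```

```bash
python3 -m crank '1 0.1 1 0 0 0 0;1 0 0 0 0 0 0'| grep -E 'pos|force:'
python3 -m crank '1 0.1 1 0 0 0 0;1 0 0 0 0 0 0'| grep -E 'pos|force:'
python3 -m crank '1 0.1 1 0 0 0 0;1 0 0 0 0 0 0'| grep -E 'pos|force:'
```

```text
ee_pos: [593.8, 103.3, 29.5]
force: [-0.3, 0.9, 0.5]
gripper_force: 0.0
ee_pos: [594.0, 104.3, 29.5]
force: [0.7, -0.6, -0.3]
gripper_force: 0.0
ee_pos: [594.3, 105.3, 29.5]
force: [1.0, 0.7, 0.6]
gripper_force: 0.0
```

```bash
python3 -m crank '1 0.1 1 0 0 0 0;1 0 0 0 0 0 0'| grep -E 'pos|force:'
python3 -m crank '1 0.1 1 0 0 0 0;1 0 0 0 0 0 0'| grep -E 'pos|force:'
python3 -c "
from h import *
go(54,99,17,-8);im=grab_frame('wrist');cv2.imwrite('pics/w7.png',cv2.resize(im[180:360,250:490],None,fx=3.3,fy=3.3))"
```

```text
ee_pos: [594.5, 106.2, 29.5]
force: [-0.3, 0.3, -0.0]
gripper_force: 0.0
ee_pos: [594.8, 107.2, 29.5]
force: [-0.3, 0.0, -0.9]
gripper_force: 0.0
t 14.43 tray [ 55.6 103.4] tip z 18.5 yaw-off -8.1 w 0.6 F [-0.3  0.  -0.9]
shift now-axes [ 0.9 -4.6  1.5] shift new-axes [ 0.9 -4.6  1.5] turn [ 0.   0.  -0.1]
```

View pics/w7.png

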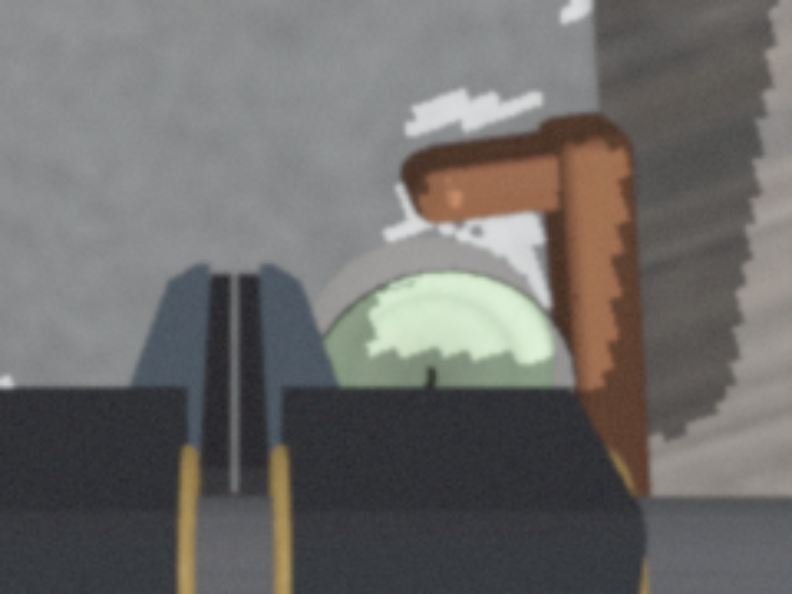

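The tea light, centred near crop (440,370), has its right edge about 1–3 mm from the end wall (575,385) and is inside the lip. I'll nudge on until there is contact force.

```bash
python3 -m crank '1 0.1 1 0 0 0 0;1 0 0 0 0 0 0'| grep -E 'pos|force:'
python3 -m crank '1 0.1 1 0 0 0 0;1 0 0 0 0 0 0'| grep -E 'pos|force:'
python3 -m crank '1 0.1 0.8 0 0 0 0;1 0 0 0 0 0 0'| grep -E 'pos|force:'
```

```text
ee_pos: [594.9, 108.0, 29.4]
force: [-0.2, -0.1, 1.1]
gripper_force: 0.3
ee_pos: [594.9, 108.4, 29.4]
force: [-0.4, -2.6, 1.9]
gripper_force: 1.9
ee_pos: [594.8, 108.7, 29.4]
force: [-2.2, -5.6, 2.7]
gripper_force: 3.1
```

It is against the end wall with about 6 N. I'll retreat straight back along the rail, lift clear, and move the arm aside for a look.

```bash
python3 -m crank '1 -0.3 -2.5 0 0 0 0;1 -0.6 -8 0 0 0 0;1 -1 -20 0 0 0 0;1 0 0 -30 0 0 0;1 0 0 -50 0 0 0;1 0 0 -60 0 0 0;1 50 -20 -20 0 0 0;1 50 -20 0 0 0 0;1 50 -20 0 0 0 0;1 0 0 0 0 0 0'
python3 -m crank '1 0 -60 0 0 0 0;1 0 -60 0 0 0 0;1 0 -60 0 0 0 0;1 0 0 0 0 0 0;1 0 0 0 0 0 0'
python3 -c "
from h import *
im=grab_frame('top');cv2.imwrite('pics/t8.png',cv2.resize(im[170:340,205:435],None,fx=3.4,fy=3.4))
h=cv2.cvtColor(im,cv2.COLOR_BGR2HSV);m=cv2.inRange(h,(35,40,80),(85,255,255));m[:185]=0;m[225:]=0;m[:,:235]=0;m[:,270:]=0
c=cv2.moments(m,True);p=(c['m10']/c['m00'],c['m01']/c['m00']);print(p,c['m00'],tr(px2w('top',*p,25)),env.state()['force'])"
```

```text
time_s: 16.48
ee_pos: [420.6, 76.2, 189.2]
ee_rot: [-179.9, -0.1, 159.4]
force: [1.1, -0.6, -0.2]
gripper_width: 0.6
gripper_force: 0.0
time_s: 17.1
ee_pos: [362.3, -91.7, 189.6]
ee_rot: [180.0, 0.0, 159.3]
force: [-0.1, 0.5, 0.7]
gripper_width: 0.4
gripper_force: 0.0
(250.6315789473684, 201.10197368421052) 304.0 [ 58.3952416  129.83936962] [-0.16950346 -0.2495114   0.58433185]
```

View pics/t8.png

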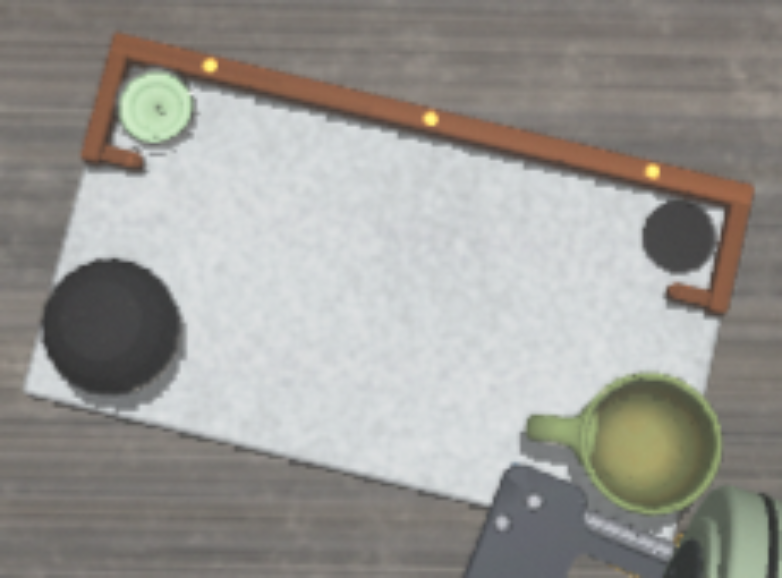

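The tea light is home at crop (156,106), tray (58.4, 129.8), about 1 mm from the pad centre. The cup and timer have not moved, and the arm is stationary and clear of everything.

```bash
python3 -c "
from workcell import env
print(env.job_done())"
```

```text
the job is handed in; nothing more can be done
None
```

The tea light is home in the brass-pad pocket, about 1 mm from the pad centre by the overhead camera; the cup and timer are unmoved, the arm is clear, and I handed the job in at about 17 s, with no verdict returned.

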